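# Brace the battery work lamp against the bench stop and switch it on

### The arm

A 6-joint arm with a two-finger parallel gripper is mounted at the origin on the work surface. World frame = base frame: x ahead of the robot, y to its left, z up, the work surface at z = 0. Lengths are in m, angles in rad, forces in N, time in s.
With the tool pointing down it reaches from about 0.375 to 0.9 m from the base axis. Payload 3.1 kg.
Tool frame: the origin (TCP) lies between the finger pads; the fingertips stand 19 mm ahead of it and the grasp point (between the pads) is the TCP; z points along the fingers, y is the direction in which the jaws open and shut (so a half turn about z gives the same grasp; the last joint's range is limited). The gripper opens to 87 mm and grips with 3 to 60 N. Pads are 19 mm wide; open, the fingers measure 117 mm over their backs; the gripper's body (75 mm by 190 mm) begins 51 mm behind the grasp point.
Start: joints at [1.149, 0.527, 1.433, -0, 1.181, -0.178], TCP at [0.151, 0.607, 0.219] pointing down, gripper open.
Joint ranges: [-3.08, 3.08], [-0.75, 2.2], [0.22, 2.44], [-1.43, 4.57], [0, 2.65], [-2.85, 2.85]. Speed limits (rad/s): [2.79, 2.79, 3.14, 3.14, 3.14, 3.14].

### API

Orientations are given as a unit quaternion [x, y, z, w].
In Python, from rig import robot gives the robot as it stands.
- The arm moves only by the tool apply_moves, never from a script. Its argument "series" is a list of rows, each a list of 7 numbers: the shift along the tool's x, y, z in cm, then the turn, a rotation vector about the tool's x, y, z in degrees, then the opening, from 0 (shut) to 1 (fully open). In form: [[dx, dy, dz, rx, ry, rz, grip], ...]. A call has 1 to 5 rows; each row is the pose to reach, as a shift and turn from the pose commanded when the call began, along the tool's axes at that moment; what a row does not reach only later rows make up. A row lasts 1/12 s, in which the tool goes at most 41.7 mm and 7.16 degrees, less where a joint would pass 70% of its speed; a pose out of reach is approached as far as the arm can. A call with a gripper value outside its range is refused whole. The fingers move at their own pace and stop on an object; "newtons" is the grip in N (left out, the last holds). Time passes only in rows, so rows that repeat a pose let the fingers close. It gives the time, the measured TCP pose, the force and the opening at its end, in the units of the state.
- robot.get_obs(): the state, without advancing time (a new reading comes with each control period).
- robot.camera(name): name is "side" or "top" or "wrist"; returns the picture (480x640x3 uint8, red, green, blue); there is no depth.
- robot.camera_params(name): a dict with "mtx" (3x3 intrinsics, pixels), "D" ([k1, k2, p1, p2, k3] as OpenCV has them; the pictures are not rectified), "origin" and "rotation" of the camera in the world. Camera axes: x right, y down, z forward; pixel columns grow to the right and rows downward; lengths in m; the calibration is good to about 2 mm. A picture is of the moment at which its call begins: read the wrist's pose just before it. camera_params takes no time and is no camera call; for the wrist camera it gives the pose at the moment of the call.
- robot.hand_in(): hands the job in, once; it reports no verdict.
The state is a dict: "time": time; "q": joint angles; "joint_velocities": joint speeds; "joint_torque": joint torques, N m; "position": TCP position; "tool_rot": TCP orientation; "ft_force": force on the tool from outside, world axes, zero at the start; "moment": the same for the moment, N m; "grip_width": finger opening in m.
Only numpy, scipy, OpenCV 4.12 (cv2) and the standard library are available. Lean on these libraries where they do the work, as an engineer would, in place of code of your own. Each camera call takes 0.05 s, during which the arm holds its last target. There are 200 camera calls.

### The job

Slide the battery work lamp away from you down its lane, without lifting it, until it butts squarely against the steel stop block with its switch still off. Then, with the lamp braced there, flip its toggle over so that it snaps to the on side, towards the stop. Push gently (well under 40 N), never tip the lamp, leave it standing in its lane at the stop, and leave the discs, the bit case, the bottle and the flat bar alone.

Things in the scene. Friction and masses are not known exactly. Their poses are not given: they have to be found in the camera images.
- rail: Frame of the lane beside the fixed aluminium T-track. Origin on the bench surface, on the lane's centre line; x down the lane to the stop block (away from the robot), y to the strip, z up. WHERE THE STOP BLOCK IS CLAMPED IS NOT IN THE READINGS: its flat face towards the lamp lies anywhere from x = +50 to +110 mm and has to be felt for (or seen). It stays put under 25 N.
- track (a point): Centre of the top of the T-track strip, 360 x 40 x 12 mm, at lane y = +95 mm. The dark steel stop block it carries reaches across the lane from y = -77 to +68 mm, 14 to 50 mm above the bench, 30 mm thick; the shoe and black knob that clamp it to the strip reach 66 mm high.
- lamp: Loose battery work lamp, a grey box 110 mm long (x), 96 wide (y), 44 high, 0.28 to 0.5 kg, standing in the lane. Origin at the centre of its underside, x its long way, roughly down the lane; rear face x = -55 mm. It slides at about 2 to 6 N: unless braced, a push on the toggle may only slide it. In the end it must be within 30 mm of the lane's centre line and nearly parallel to it.
- lamp_bar (a point): Centre of the lens on the lamp's top: the black light bar, 100 x 30 mm, reaches 65 mm above the bench and covers lamp y = +13 to +43 mm. The toggle stands on the other half of the top, at lamp y = -22 mm.
- bat_tip (a point): Centre of the 13 mm steel ball on the end of the toggle bat (8 mm round rod), 36 mm from its pivot. The pivot is in the lamp at x = 0, y = -22, z = 46 mm; the bat swings in the lamp's x-z plane. Off, it leans 0.35 rad to the lamp's -x (ball 12 mm behind the pivot, 80 mm above the bench); on, as far to +x.
- bat (a joint): Angle of the toggle bat: 0 off (leaning to lamp -x), 0.70 rad on (leaning to lamp +x), centre 0.35. It snaps to whichever side of the centre it is on; to start it moving takes about 7 N at the ball, along the lamp's x, falling to nothing at the centre.
- discs: Stack of grinding discs, 115 mm across, 40 mm high, bystander. Origin at the centre of its underside.
- bit_case: Open wooden case of router bits, 120 x 190 x 40 mm, lid standing up to 135 mm high on its far side, bystander. Origin at the centre of its underside.
- bottle: Green glass bottle, 62 mm across, 192 mm high, standing, bystander. Origin at the centre of its underside.
- flat_bar: Steel flat bar, 280 x 40 x 6 mm, lying beside the T-track, bystander. Origin at the centre of its underside.
Things that resemble listed ones, but are neither listed nor needed, are in the scene too. Leave any red look-alike of the lamp alone.

How it is judged:
By the outcome, as a careful person would: the job done as asked, in the order asked, and still so for the second after the job is handed in, with the robot touching nothing.
It also fails if it takes over 69 s, if anything falls off the work surface, if the arm or the gripper's body presses on something with over 40 N, if the wrist force passes 120 N, or if a joint passes its speed limit or range.

## Working session

There is one attempt and no reset: what is moved stays moved. The work goes in short steps, Python scripts to look and compute and a tool call to move; the robot and the scene stay as the last step left them, time stands still between calls to the robot, and variables do not carry over. Pictures are saved under pics/ and viewed, about 8 in all and at most 12, crops included, and the job is handed in when it is done.

Besides the shell and the picture viewer there is one more tool, called as name(argument=value, ...), one argument or row to a line, values as JSON. apply_moves: Moves the arm, as the interface text tells. Its arguments: {"type":"object","properties":{"series":{"type":"array"},"newtons":{"type":"number"}},"required":["series"]}

```bash
mkdir -p pics; ls
python3 - <<'E'
from rig import robot
import cv2
o=robot.get_obs();print({k:o[k] for k in('time','position','tool_rot','ft_force','grip_width')})
for n in('top','side'):
    cv2.imwrite(f'pics/{n}0.png',robot.camera(n)[:,:,::-1]); p=robot.camera_params(n);print(n,p)
E
```

```text
pics
{'time': 0.0, 'position': array([0.15054844, 0.60585626, 0.21768163]), 'tool_rot': array([ 1.21598607e-01,  9.92578786e-01, -1.01980218e-03, -3.03551496e-04]), 'ft_force': array([ 0.55349913, -0.02757459,  0.36492008]), 'grip_width': 0.08710300983136088}
top {'mtx': array([[448.16855519,   0.        , 320.74768685],
       [  0.        , 448.16855519, 241.3293102 ],
       [  0.        ,   0.        ,   1.        ]]), 'D': array([-0.01733002,  0.        ,  0.        ,  0.        ,  0.        ]), 'origin': array([0.35032722, 0.02621231, 0.87515761]), 'rotation': array([ 0.75842375, -0.64355899,  0.06664594, -0.07863566])}
side {'mtx': array([[559.92609475,   0.        , 317.97717921],
       [  0.        , 559.92609475, 245.44254181],
       [  0.        ,   0.        ,   1.        ]]), 'D': array([-0.00776201,  0.        ,  0.        ,  0.        ,  0.        ]), 'origin': array([0.2790692 , 0.8604283 , 0.56116446]), 'rotation': array([-0.12713616,  0.85378664, -0.50059569,  0.06548827])}
```

View pics/top0.png

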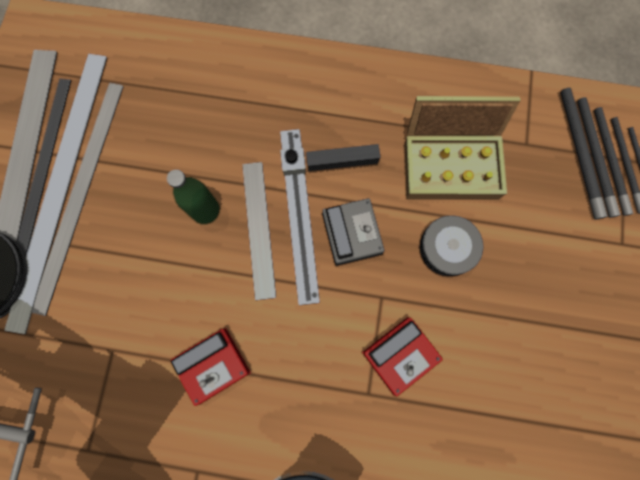

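View pics/side0.png

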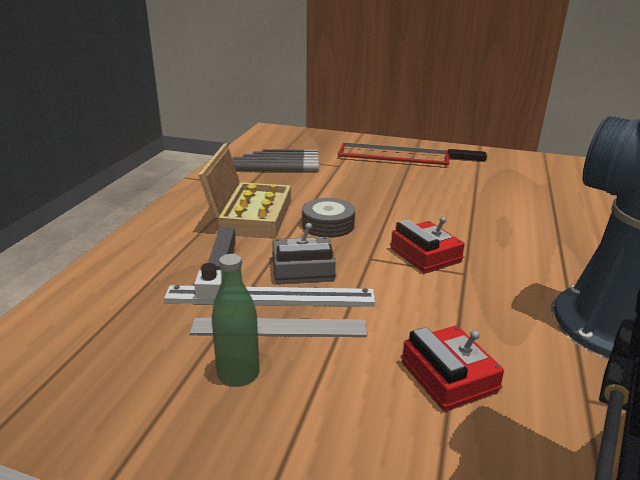

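The top view shows the grey lamp at about (353,232), the strip from (290,131) to (308,302) and the dark stop block from (307,160) to (380,155). The red look-alikes are at (210,366) and (402,356). Next I'll enlarge the lane area.

```bash
cat > h.py <<'E'
import numpy as np, cv2
from scipy.spatial.transform import Rotation as R
from rig import robot
def px2w(p,uv,z):
    """pixels -> world points on plane z"""
    uv=np.atleast_2d(np.array(uv,float)); z=np.broadcast_to(z,len(uv))
    n=cv2.undistortPoints(uv[:,None],p['mtx'],p['D'])[:,0]
    d=R.from_quat(p['rotation']).apply(np.c_[n,np.ones(len(n))]) if np.ndim(p['rotation'])==1 else np.c_[n,np.ones(len(n))]@p['rotation'].T
    return p['origin']+d*((z-p['origin'][2])/d[:,2])[:,None]
def w2px(p,X):
    Rm=R.from_quat(p['rotation']).as_matrix().T
    return cv2.projectPoints(np.atleast_2d(X).astype(float),cv2.Rodrigues(Rm)[0],-Rm@p['origin'],p['mtx'],p['D'])[0][:,0]
E
python3 - <<'E'
import cv2
a=cv2.imread('pics/top0.png')[120:310,270:400]
b=cv2.resize(a,None,fx=4,fy=4,interpolation=cv2.INTER_CUBIC)
cv2.imwrite('pics/crop1.png',cv2.rotate(b,cv2.ROTATE_90_CLOCKWISE)[:,:])
E
```

```text
(no output)
```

View pics/crop1.png

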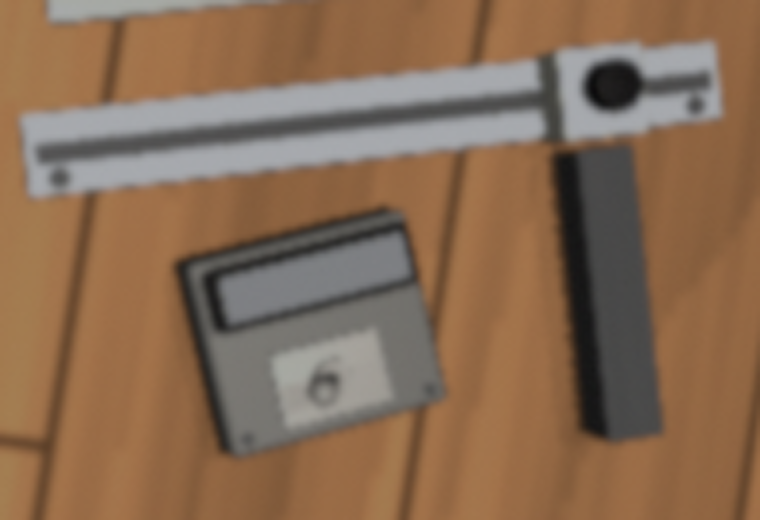

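Run:
```python
from h import *
p=robot.camera_params('top')
f=lambda a:[(270+y/4,120+(759-x)/4) for x,y in a]
S=px2w(p,f([(22,117),(33,197),(715,42),(722,117)]),.012)
L=px2w(p,f([(188,262),(398,208),(442,397),(235,452)]),.044)
B=px2w(p,f([(580,148),(608,438)]),.05); Bb=px2w(p,f([(556,152),(585,432)]),.014)
np.set_printoptions(precision=4,suppress=True)
ax=(S[2]+S[3]-S[0]-S[1])/2; print('striplen',np.linalg.norm(ax)); ax/=np.linalg.norm(ax)
ey=np.array([-ax[1],ax[0],0]); c=S.mean(0)
rail=c-.095*ey; rail[2]=0
print('lane yaw',np.arctan2(ax[1],ax[0]),'rail',rail)
T=lambda X:np.c_[(X-rail)@ax,(X-rail)@ey]
for n,X in(('S',S),('L',L),('B',B),('Bb',Bb)): print(n,X.tolist(),'\n rail',T(X)*1000)
lx=(L[1]-L[0]+L[2]-L[3]);print('lamp c',L.mean(0),'yaw',np.arctan2(lx[1],lx[0]),'in lane',T(L.mean(0)[None])*1000, np.linalg.norm(lx)/2,np.linalg.norm(L[0]-L[3]))
```

```text
striplen 0.358932310771693
lane yaw 0.2812534160028241 rail [0.6052 0.0164 0.    ]
S [[0.4007545107536131, 0.0763034729746677, 0.01200000000000001], [0.4121432175227375, 0.039423294023670806, 0.01200000000000001], [0.7461861846142179, 0.17636993525611203, 0.01200000000000001], [0.7563700401763884, 0.1386073600961697, 0.01200000000000001]] 
 rail [[-179.8185  114.2961]
 [-179.1138   75.7039]
 [ 179.815   114.5527]
 [ 179.1173   75.4473]]
L [[0.48611685897152834, 0.020665824338398975, 0.04400000000000004], [0.5827638479870629, 0.062221681491034166, 0.04400000000000004], [0.6194080371431112, -0.024340394571658236, 0.04400000000000004], [0.5228481492467495, -0.06427526068961131, 0.04400000000000004]] 
 rail [[-113.253    37.1513]
 [  -8.8692   50.2491]
 [   2.309   -43.0828]
 [-101.5412  -54.6474]]
B [[0.6672137324194547, 0.10579334102856658, 0.050000000000000044], [0.704715274549493, -0.03189706205739768, 0.050000000000000044]] 
 rail [[ 84.3563  68.6688]
 [ 82.1669 -74.0204]]
Bb [[0.6686283896833349, 0.1050745166139814, 0.014000000000000012], [0.7073050197598826, -0.03310395824849054, 0.014000000000000012]] 
 rail [[ 85.5158  67.5856]
 [ 84.32   -75.8987]]
lamp c [ 0.5528 -0.0014  0.044 ] yaw 0.3991397982293342 in lane [[-55.3386  -2.5824]] 0.10484468902287356 0.09254283122434838
```

The crop puts the stop face at lane x ≈ +84 mm. The lamp sits at lane x ≈ −55 mm and is yawed about +6.8° from the lane. The plan is to push its rear face with both half-open fingers, which should also square it up. First I'll work out the shift to the approach pose.

```bash
cat >> h.py <<'E'
YAW=.2813; RAIL=np.array([.6052,.0164,0])
RZ=R.from_euler('z',YAW)
RT0=R.from_matrix(np.array([[-1,0,0],[0,1,0],[0,0,-1.]]))   # lane frame: tool x=-lane x, y=lane y, down
def lane(X): return RZ.inv().apply(np.asarray(X)-RAIL)
def go(l,tilt=0):
    """shift (cm) and rotvec (deg) in tool axes to lane point l (m), tilt about tool y (deg)"""
    o=robot.get_obs(); q=R.from_quat(o['tool_rot'])
    T=RZ*RT0*R.from_euler('y',tilt,degrees=True)
    print('t %.2f'%o['time'],'lane mm',np.round(lane(o['position'])*1e3,1),'F',np.round(RZ.inv().apply(o['ft_force']),2),'grip',round(o['grip_width']*1e3,1))
    print('shift',np.round(q.inv().apply(RZ.apply(l)+RAIL-o['position'])*100,2),'rot',np.round((q.inv()*T).as_rotvec(degrees=True),2),'q',np.round(o['q'],2))
E
python3 -c "
from h import *
go([-.148,-.002,.25]);go([-.148,-.002,.036])
p=robot.camera_params('top');print(px2w(p,[[205,215]],.0),px2w(p,[[177,177]],.19),px2w(p,[[210,366],[402,356]],.06))"
```

```text
t 0.10 lane mm [-273.1  692.5  217.7] F [-0.04 -0.01 -0.17] grip 86.9
shift [-45.64 -53.83  -3.13] rot [ -0.11  -0.05 -30.08] q [ 1.15  0.53  1.43 -0.    1.18 -0.18]
t 0.10 lane mm [-273.1  692.5  217.7] F [-0.04 -0.01 -0.17] grip 86.9
shift [-45.65 -53.79  18.27] rot [ -0.11  -0.05 -30.08] q [ 1.15  0.53  1.43 -0.    1.18 -0.18]
[[0.54680124 0.29600645 0.        ]] [[0.55885639 0.2958539  0.19      ]] [[ 0.26588994  0.20994121  0.06      ]
 [ 0.33796187 -0.12121064  0.06      ]]
```

apply_moves(
  series=[
    [-11.6,-13.6,-3.1,0,0,0,0.55],
    [-11.6,-13.6,-3.1,0,0,0,0.55],
    [-11.6,-13.6,-3.1,0,0,0,0.55],
    [-11.6,-13.6,-3.1,0,0,0,0.55],
    [-11.6,-13.6,-3.1,0,0,0,0.55],
  ],
)

```text
time: 0.52
position: [0.2314, 0.4422, 0.2499]
tool_rot: [0.123, 0.992, -0.002, 0.0]
ft_force: [-0.7, 0.6, -1.0]
grip_width: 0.0617
```

apply_moves(
  series=[
    [-11.6,-13.6,0,0,0,0,0.55],
    [-11.6,-13.6,0,0,0,0,0.55],
    [-11.6,-13.6,0,0,0,0,0.55],
    [-11.6,-13.6,0,0,0,0,0.55],
    [-11.6,-13.6,0,0,0,0,0.55],
  ],
)

```text
time: 0.93
position: [0.3115, 0.2824, 0.2494]
tool_rot: [0.123, 0.992, -0.001, 0.0]
ft_force: [0.7, 0.3, 1.2]
grip_width: 0.0479
```

apply_moves(
  series=[
    [-11.6,-13.6,0,0,0,0,0.55],
    [-11.6,-13.6,0,0,0,0,0.55],
    [-11.6,-13.6,0,0,0,0,0.55],
    [-11.6,-13.6,0,0,0,0,0.55],
    [-11.6,-13.6,0,0,0,0,0.55],
  ],
)

```text
time: 1.35
position: [0.3929, 0.1223, 0.2498]
tool_rot: [0.124, 0.992, -0.001, 0.001]
ft_force: [0.1, 1.6, -1.5]
grip_width: 0.048
```

apply_moves(
  series=[
    [-10.8,-13,0,0,0,-30,0.55],
    [-10.8,-13,0,0,0,-30,0.55],
    [-10.8,-13,0,0,0,-30,0.55],
    [-10.8,-13,0,0,0,-30,0.55],
    [-10.8,-13,0,0,0,-30,0.55],
  ],
)

```text
time: 1.77
position: [0.4651, -0.029, 0.2496]
tool_rot: [-0.141, 0.99, -0.001, 0.001]
ft_force: [0.8, 0.3, -0.3]
grip_width: 0.0476
```

```bash
python3 -c "
from h import *
go([-.148,-.002,.036])"
```

```text
t 1.77 lane mm [-147.1   -4.7  249.6] F [ 0.87  0.06 -0.26] grip 47.6
shift [ 0.11  0.31 21.36] rot [-0.1   0.06  0.1 ] q [-0.3   0.27  1.78 -0.    1.09 -2.16]
```

apply_moves(
  series=[
    [0.1,0.3,18,0,0,0,0.55],
    [0.1,0.3,18,0,0,0,0.55],
    [0.1,0.3,18,0,0,0,0.55],
    [0.1,0.3,18,0,0,0,0.55],
    [0.1,0.3,18,0,0,0,0.55],
  ],
)

```text
time: 2.18
position: [0.4581, -0.0222, 0.0649]
tool_rot: [-0.139, 0.99, 0.002, -0.004]
ft_force: [-0.9, -0.2, 0.6]
grip_width: 0.0473
```

apply_moves(
  series=[
    [0,0,1.7,0,0,0,0.55],
    [0,0,3.3,0,0,0,0.55],
    [0,0,3.3,0,0,0,0.55],
  ],
)

```text
time: 2.43
position: [0.4598, -0.0226, 0.034]
tool_rot: [-0.139, 0.99, 0.001, -0.003]
ft_force: [-0.8, 1.2, 0.5]
grip_width: 0.0478
```

```bash
python3 -c "
from h import *
go([.029-.055-.0095,-.002,.036])
cv2.imwrite('pics/side1.png',robot.camera('side')[170:350,130:400][:,:,::-1].repeat(2,0).repeat(2,1))"
```

```text
t 2.43 lane mm [-150.5    2.9   34. ] F [-0.42  1.34  0.49] grip 47.8
shift [-11.5   -0.47  -0.26] rot [ 0.18 -0.29 -0.1 ] q [-0.29  0.65  1.98 -0.    0.51 -2.14]
```

View pics/side1.png

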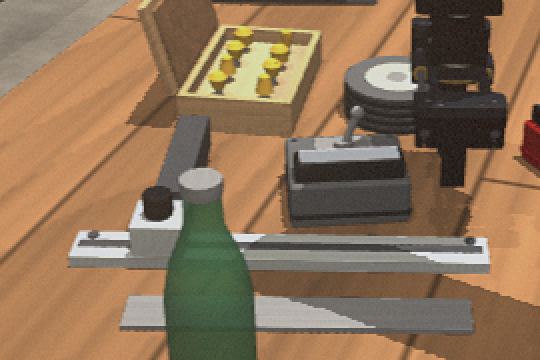

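The view shows the gripper behind the lamp, clear of the discs, with the toggle still off and leaning back towards the robot. I'll start pushing gently.

apply_moves(
  series=[
    [-1,-0.5,-0.2,0,0,0,0.55],
    [-2,-0.5,-0.2,0,0,0,0.55],
    [-2.5,-0.5,-0.2,0,0,0,0.55],
    [-3,-0.5,-0.2,0,0,0,0.55],
    [-3.5,-0.5,-0.2,0,0,0,0.55],
  ],
)

```text
time: 2.9
position: [0.4941, -0.0174, 0.0394]
tool_rot: [-0.14, 0.99, 0.001, -0.003]
ft_force: [-6.3, -1.2, 9.2]
grip_width: 0.0475
```

apply_moves(
  series=[
    [-0.5,0,0,0,0,0,0.55],
    [-1,0,0,0,0,0,0.55],
    [-1.5,0,0,0,0,0,0.55],
    [-2,0,0,0,0,0,0.55],
    [-2.5,0,0,0,0,0,0.55],
  ],
)

```text
time: 3.32
position: [0.5178, -0.0104, 0.0394]
tool_rot: [-0.14, 0.99, 0.001, -0.003]
ft_force: [-5.7, -1.4, 8.1]
grip_width: 0.0477
```

apply_moves(
  series=[
    [-0.5,0,0,0,0,0,0.55],
    [-1,0,0,0,0,0,0.55],
    [-1.5,0,0,0,0,0,0.55],
    [-2,0,0,0,0,0,0.55],
    [-2.5,0,0,0,0,0,0.55],
  ],
)

```text
time: 3.73
position: [0.5421, -0.0037, 0.0395]
tool_rot: [-0.14, 0.99, 0.001, -0.003]
ft_force: [-6.0, -1.7, 7.3]
grip_width: 0.0479
```

```bash
python3 -c "
from h import *
go([.029-.055-.0095,-.002,.036])
cv2.imwrite('pics/top1.png',cv2.resize(robot.camera('top')[120:310,250:450],None,fx=3,fy=3,interpolation=2)[:,:,::-1])"
```

```text
t 3.73 lane mm [-66.2  -1.8  39.5] F [-6.22  0.08  7.34] grip 47.9
shift [-3.07 -0.02  0.33] rot [ 0.12 -0.3  -0.04] q [-0.21  0.69  1.77 -0.    0.68 -2.06]
```

View pics/top1.png

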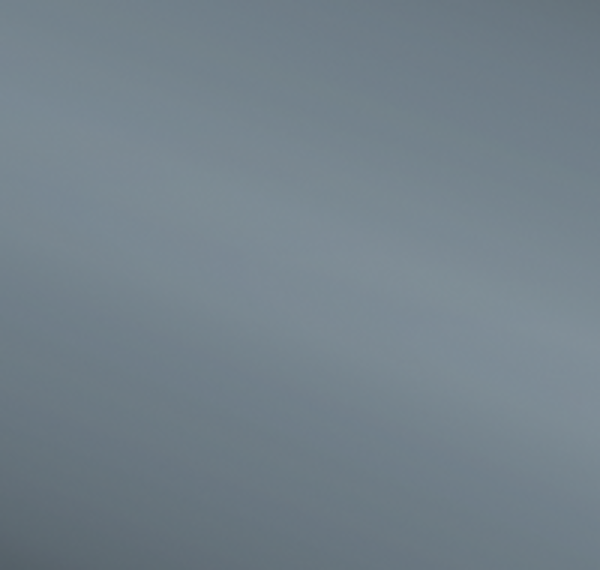

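The top camera is blocked by the arm, which fills the whole picture. There is also an unexpected 7–9 N upward force on the tool, so I'll look from the side before pushing further.

```bash
python3 -c "
from h import *
a=robot.camera('side')[180:300,180:400]; b=robot.camera('wrist')
im=np.zeros((600,800,3),np.uint8); im[:300,:550]=cv2.resize(a,(550,300),interpolation=2); im[300:,:400]=cv2.resize(b,(400,300),interpolation=3)
cv2.imwrite('pics/mix1.png',im[:,:,::-1])
go([.029-.055-.0095,-.002,.036])"
```

```text
t 3.88 lane mm [-64.7  -2.2  39.5] F [-2.1   1.12  5.18] grip 47.7
shift [-2.92  0.02  0.35] rot [ 0.07 -0.11 -0.06] q [-0.21  0.7   1.77  0.    0.68 -2.06]
```

View pics/mix1.png

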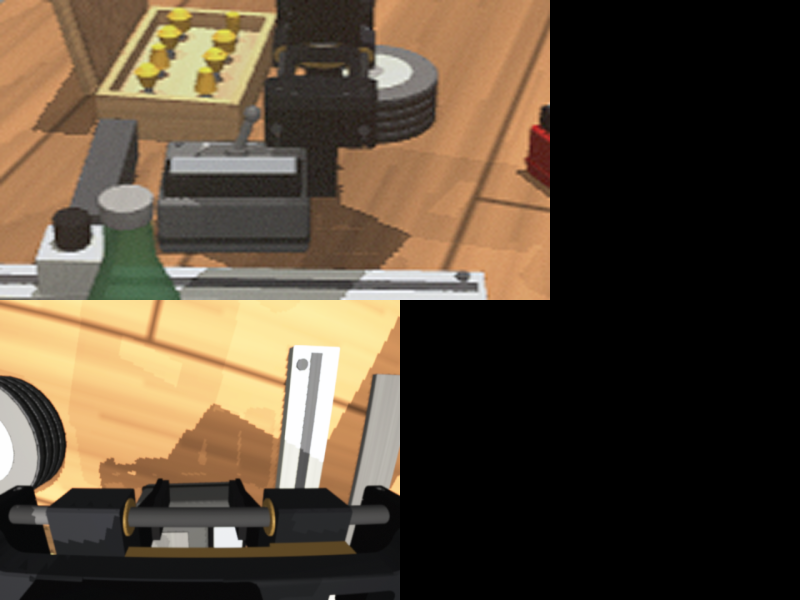

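The side view shows the lamp upright, with the ball about 10 mm clear of the gripper body. The force fell once the tool settled, so the upward part looks like friction on the rear face. I'll carry on pushing.

apply_moves(
  series=[
    [-0.4,0,0,0,0,0,0.55],
    [-0.8,0,0,0,0,0,0.55],
    [-1.2,0,0,0,0,0,0.55],
    [-1.6,0,0,0,0,0,0.55],
    [-2.0,0,0,0,0,0,0.55],
  ],
)

```text
time: 4.3
position: [0.5614, 0.0018, 0.0395]
tool_rot: [-0.14, 0.99, 0.001, -0.003]
ft_force: [-5.3, -1.5, 7.3]
grip_width: 0.048
```

apply_moves(
  series=[
    [-0.1,0,0,0,0,0,0.55],
    [-0.2,0,0,0,0,0,0.55],
    [-0.3,0,0,0,0,0,0.55],
    [-0.4,0,0,0,0,0,0.55],
    [-0.4,0,0,0,0,0,0.55],
  ],
)

```text
time: 4.72
position: [0.5655, 0.0028, 0.0395]
tool_rot: [-0.14, 0.99, 0.001, -0.002]
ft_force: [-4.5, -1.6, 6.2]
grip_width: 0.048
```

```bash
python3 -c "
from h import *
go([.029-.055-.0095,-.002,.036])"
```

```text
t 4.72 lane mm [-41.9  -2.   39.5] F [-4.8  -0.31  6.22] grip 48.0
shift [-0.64  0.    0.35] rot [ 0.1  -0.25 -0.04] q [-0.19  0.71  1.71 -0.    0.72 -2.04]
```

Sliding friction is about 5 N along the lane. From here I'll creep forward about 2 mm per call and watch the force.

apply_moves(
  series=[
    [-0.05,0,0,0,0,0,0.55],
    [-0.1,0,0,0,0,0,0.55],
    [-0.15,0,0,0,0,0,0.55],
    [-0.2,0,0,0,0,0,0.55],
    [-0.25,0,0,0,0,0,0.55],
  ],
)

```text
time: 5.13
position: [0.5676, 0.0035, 0.0395]
tool_rot: [-0.14, 0.99, 0.001, -0.003]
ft_force: [-5.2, -1.5, 6.8]
grip_width: 0.048
```

apply_moves(
  series=[
    [-0.05,0,0,0,0,0,0.55],
    [-0.1,0,0,0,0,0,0.55],
    [-0.15,0,0,0,0,0,0.55],
    [-0.2,0,0,0,0,0,0.55],
    [-0.2,0,0,0,0,0,0.55],
  ],
)

```text
time: 5.55
position: [0.5693, 0.004, 0.0395]
tool_rot: [-0.14, 0.99, 0.001, -0.003]
ft_force: [-4.3, -0.8, 7.6]
grip_width: 0.0483
```

apply_moves(
  series=[
    [-0.05,0,0,0,0,0,0.55],
    [-0.1,0,0,0,0,0,0.55],
    [-0.15,0,0,0,0,0,0.55],
    [-0.15,0,0,0,0,0,0.55],
  ],
)

```text
time: 5.88
position: [0.5694, 0.0041, 0.0394]
tool_rot: [-0.14, 0.99, 0.001, -0.004]
ft_force: [-7.3, -3.6, 8.6]
grip_width: 0.0479
```

apply_moves(
  series=[
    [-0.05,0,0,0,0,0,0.55],
    [-0.1,0,0,0,0,0,0.55],
    [-0.15,0,0,0,0,0,0.55],
    [-0.15,0,0,0,0,0,0.55],
  ],
)

```text
time: 6.22
position: [0.5696, 0.0043, 0.0394]
tool_rot: [-0.14, 0.99, 0.001, -0.006]
ft_force: [-9.7, -4.1, 10.6]
grip_width: 0.0483
```

apply_moves(
  series=[
    [-0.05,0,0,0,0,0,0.55],
    [-0.1,0,0,0,0,0,0.55],
    [-0.15,0,0,0,0,0,0.55],
    [-0.15,0,0,0,0,0,0.55],
  ],
)

```text
time: 6.55
position: [0.5697, 0.0046, 0.0393]
tool_rot: [-0.141, 0.99, 0.001, -0.007]
ft_force: [-12.2, -6.7, 11.8]
grip_width: 0.0481
```

```bash
python3 -c "
from h import *
go([.029-.055-.0095,-.002,.036])
a=robot.camera('side')[180:300,180:400]
cv2.imwrite('pics/side2.png',cv2.resize(a,None,fx=3.5,fy=3.5,interpolation=2)[:,:,::-1])
print(robot.get_obs()['moment'])"
```

```text
t 6.55 lane mm [-37.3  -1.5  39.3] F [-13.56  -3.04  11.83] grip 48.1
shift [-0.19 -0.05  0.33] rot [ 0.2  -0.78  0.04] q [-0.19  0.72  1.69 -0.    0.74 -2.04]
[-0.64405252  2.0616948   0.09478226]
```

View pics/side2.png

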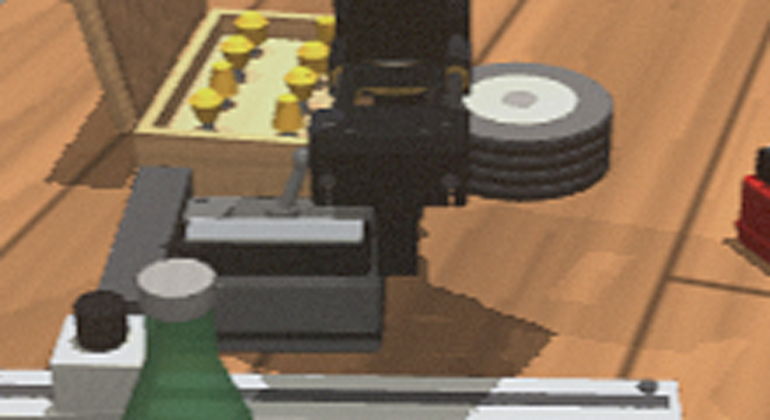

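The tool stopped advancing at TCP lane x ≈ −38 mm and the force rose to 13.6 N. The picture shows the lamp against the block with its toggle still off (ball at about (302,160)). I'll back off and rise.

apply_moves(
  series=[
    [0.5,0,0,0,0,0,0.55],
    [1.5,0,0,0,0,0,0.55],
    [3.5,0,0,0,0,0,0.2],
    [5.5,0,0,0,0,0,0],
    [5.5,0,-3,0,0,0,0],
  ],
)

```text
time: 7.02
position: [0.5149, -0.0094, 0.0648]
tool_rot: [-0.139, 0.99, 0.003, -0.008]
ft_force: [-1.0, 0.3, 0.1]
grip_width: 0.0354
```

apply_moves(
  series=[
    [0,0,-4,0,0,0,0],
    [0,0,-8,0,0,0,0],
    [0,0,-12,0,0,0,0],
    [0,0,-12,0,0,0,0],
    [0,0,-12,0,0,0,0],
  ],
)

```text
time: 7.43
position: [0.5254, -0.0107, 0.1916]
tool_rot: [-0.14, 0.99, -0.001, 0.003]
ft_force: [-0.2, -0.3, -0.8]
grip_width: 0.0039
```

```bash
python3 -c "
from h import *
go([-.1,-.024,.16],25)
go([-.1,-.024,.16],-25)
go([-.1,-.024,.16],0)
a=robot.camera('top')[120:310,270:400]
cv2.imwrite('pics/top2.png',cv2.rotate(cv2.resize(a,None,fx=4,fy=4,interpolation=2),0)[:,:,::-1])"
```

```text
t 7.43 lane mm [-84.2  -3.8 191.6] F [-0.3  -0.26 -0.83] grip 3.9
shift [ 1.6  -2.01  3.15] rot [-0.19 25.37 -0.11] q [-0.23  0.43  1.72  0.    0.99 -2.08]
t 7.43 lane mm [-84.2  -3.8 191.6] F [-0.3  -0.26 -0.83] grip 3.9
shift [ 1.6  -2.01  3.15] rot [-2.200e-01 -2.463e+01 -2.000e-02] q [-0.23  0.43  1.72  0.    0.99 -2.08]
t 7.43 lane mm [-84.2  -3.8 191.6] F [-0.3  -0.26 -0.83] grip 3.9
shift [ 1.6  -2.01  3.15] rot [-0.21  0.37 -0.07] q [-0.23  0.43  1.72  0.    0.99 -2.08]
```

View pics/top2.png

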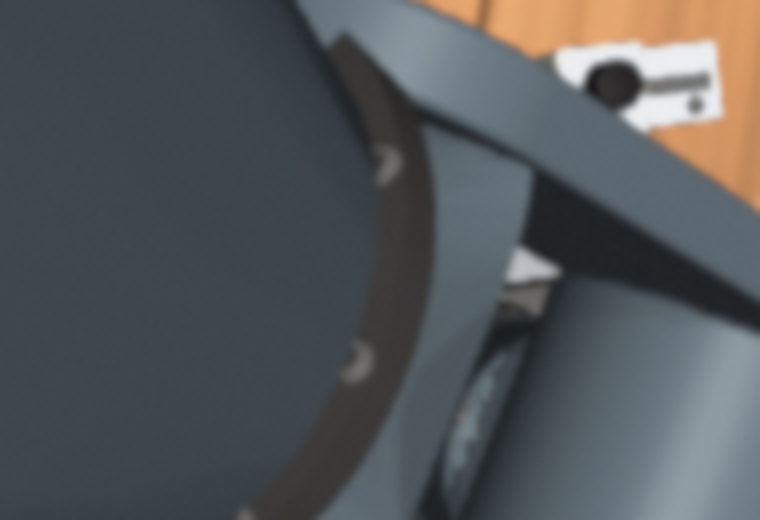

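The arm still blocks the top view. I'll locate the ball from the last side picture and move to a tilted pre-contact pose. Tilting 25° makes the finger press the ball forward and down, so the lamp can't tip.

apply_moves(
  series=[
    [-1.0,-0.5,2,0,6.5,0,0],
    [-2,-1,4,0,13,0,0],
    [-3,-1.5,6,0,19,0,0],
    [-4.4,-2,7,0,25,0,0],
    [-4.4,-2,7,0,25,0,0],
  ],
)

```text
time: 7.9
position: [0.5728, -0.0166, 0.1079]
tool_rot: [-0.137, 0.965, -0.029, -0.22]
ft_force: [0.3, 0.3, -2.2]
grip_width: 0.0002
```

```bash
python3 -c "
from h import *
p=robot.camera_params('side')
print('ball lane',lane(px2w(p,[[180+302/3.5,180+160/3.5]],.08))*1e3)
print('lamp rear-left bottom, top',lane(px2w(p,[[180+380/3.5,180+345/3.5]],.0))*1e3,lane(px2w(p,[[180+382/3.5,180+282/3.5]],.044))*1e3)
go([-.005,-.024,.096],25)
a=robot.camera('side')[160:300,180:400]
cv2.imwrite('pics/side3.png',cv2.resize(a,None,fx=3.5,fy=3.5,interpolation=2)[:,:,::-1])"
```

```text
ball lane [[ 14.85691182 -25.93851063  80.        ]]
lamp rear-left bottom, top [[-28.74177729  30.27681877   0.        ]] [[-30.66671826  38.99990999  44.        ]]
t 7.90 lane mm [-40.3 -22.7 107.9] F [ 0.4   0.24 -2.17] grip 0.2
shift [-3.7  -0.13 -0.46] rot [ 0.24 -0.64  0.12] q [-0.13  0.79  1.33 -0.17  1.44 -1.93]
```

View pics/side3.png

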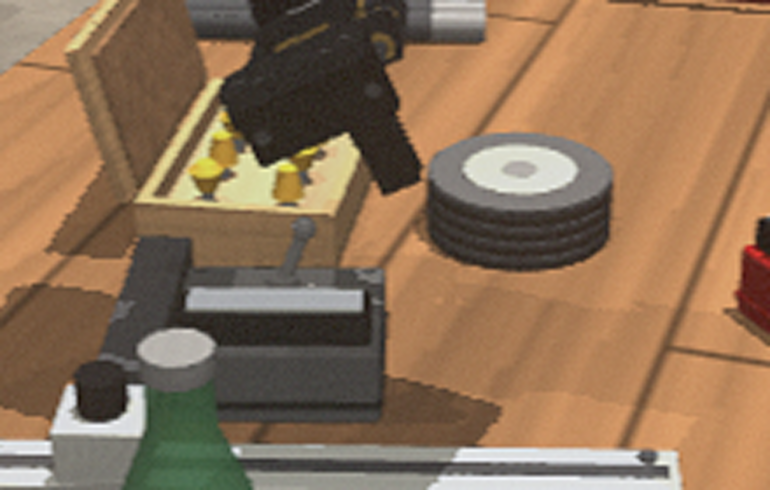

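```bash
python3 -c "
from h import *
p=robot.camera_params('top')
print(lane(px2w(p,[[415,97],[517,97],[411,135],[407,196]],[.135,.135,.04,.0]))*1e3)
go([-.003,-.026,.096],25)"
```

```text
[[ 157.48107046 -139.22588975  135.        ]
 [ 136.34678532 -324.08061446  135.        ]
 [ 126.8816027  -145.79045144   40.        ]
 [  13.10855168 -127.09928412    0.        ]]
t 7.95 lane mm [-42.4 -22.2 110.8] F [-0.14 -0.26  0.61] grip 0.4
shift [-4.19 -0.39 -0.36] rot [ 0.25 -0.56  0.1 ] q [-0.13  0.78  1.33 -0.17  1.44 -1.93]
```

apply_moves(
  series=[
    [-1.5,-0.4,-0.15,0,0,0,0],
    [-3,-0.4,-0.3,0,0,0,0],
    [-4.2,-0.4,-0.35,0,0,0,0],
    [-4.2,-0.4,-0.35,0,0,0,0],
  ],
)

```text
time: 8.28
position: [0.6104, -0.01, 0.103]
tool_rot: [-0.136, 0.967, -0.03, -0.214]
ft_force: [0.2, -0.1, -0.0]
grip_width: 0.0004
```

```bash
python3 -c "
from h import *
go([.020,-.026,.096],25)"
```

```text
t 8.28 lane mm [ -2.3 -26.8 103. ] F [ 0.18 -0.21 -0.05] grip 0.4
shift [-2.32  0.08 -0.3 ] rot [ 0.07  0.02 -0.04] q [-0.12  0.84  1.23 -0.16  1.49 -1.92]
```

apply_moves(
  series=[
    [-0.3,0,0.63,0,0,0,0],
    [-0.5,0,0.55,0,0,0,0],
    [-0.75,0,0.42,0,0,0,0],
    [-1.0,0,0.3,0,0,0,0],
    [-1.2,0,0.2,0,0,0,0],
  ],
)

```text
time: 8.7
position: [0.6203, -0.0078, 0.0977]
tool_rot: [-0.136, 0.967, -0.03, -0.214]
ft_force: [-0.9, 0.4, 0.1]
grip_width: 0.0003
```

apply_moves(
  series=[
    [-0.15,0,-0.07,0,0,0,0],
    [-0.3,0,-0.14,0,0,0,0],
    [-0.4,0,-0.18,0,0,0,0],
  ],
)

```text
time: 8.95
position: [0.6247, -0.0064, 0.0973]
tool_rot: [-0.136, 0.967, -0.03, -0.214]
ft_force: [-0.6, -0.2, -0.8]
grip_width: 0.0005
```

```bash
python3 -c "
from h import *
go([.020,-.026,.096],25)"
```

```text
t 8.95 lane mm [ 12.4 -27.3  97.3] F [-0.66 -0.01 -0.76] grip 0.5
shift [-0.74  0.13 -0.2 ] rot [ 0.03  0.02 -0.08] q [-0.11  0.86  1.18 -0.16  1.51 -1.92]
```

There is still no contact at x = 12 mm, which I didn't expect, so I'll look before going further.

```bash
python3 -c "
from h import *
a=robot.camera('side')[160:300,180:400]
cv2.imwrite('pics/side4.png',cv2.resize(a,None,fx=3.5,fy=3.5,interpolation=2)[:,:,::-1])"
```

```text
(no output)
```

View pics/side4.png

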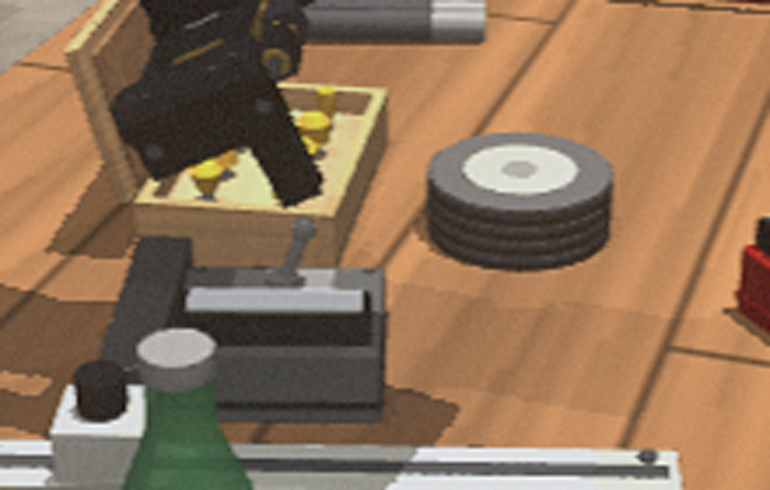

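```bash
python3 -c "
from h import *
o=robot.get_obs();q=R.from_quat(o['tool_rot']);p=robot.camera_params('side')
f=lambda X:np.round((w2px(p,X)-[180,160])*3.5)
P=[[sx*.0095,sy*.015,.019] for sx in(-1,1) for sy in(-1,1)]
W=o['position']+q.apply(P);print('tip corners(-x-y,-x+y,+x-y,+x+y)',f(W),lane(W)*1e3)
L=lambda v:RAIL+RZ.apply(v)
print('ball off',f(L([.015,-.026,.08])),'on',f(L([.039,-.026,.08])),'pivot',f(L([.027,-.026,.046])))
print('lamp rear-left top/bottom,front-left top',f(L([[-.028,.044,.044],[-.028,.044,0],[.082,.044,.044]])))
print('TCP',f(o['position']))"
```

```text
tip corners(-x-y,-x+y,+x-y,+x+y) [[308. 223.]
 [303. 249.]
 [340. 210.]
 [336. 236.]] [[ 13.08475699 -42.3293381   75.93858652]
 [ 13.1270265  -12.3293682   75.93420722]
 [ -4.13956286 -42.30389854  83.95869617]
 [ -4.09729334 -12.30392864  83.95431687]]
ball off [[302. 230.]] on [[257. 229.]] pivot [[281. 285.]]
lamp rear-left top/bottom,front-left top [[376. 357.]
 [377. 429.]
 [161. 353.]]
TCP [[306. 200.]]
```

```bash
python3 -c "
from h import *
p=robot.camera_params('side')
L=lambda v:RAIL+RZ.apply(v)
for y in(.037,.023,-.04):
  for z in(.02,.039,.05): print(y,z,np.round((w2px(p,L([[-.0478,y,z],[-.0288,y,z]]))-180)*3.5).tolist())
print(np.round((w2px(p,L([[-.028,.046,0],[-.028,.046,.044],[-.028,.036,0],[-.028,.036,.044],[.082,.046,0],[.082,.046,.044]]))-180)*3.5).tolist())
a=robot.camera('side')[200:260,225:305]
cv2.imwrite('pics/side5.png',cv2.resize(a,None,fx=10,fy=10,interpolation=2)[:,:,::-1])"
```

```text
0.037 0.02 [[416.0, 320.0], [379.0, 320.0]]
0.037 0.039 [[416.0, 289.0], [379.0, 288.0]]
0.037 0.05 [[416.0, 270.0], [378.0, 270.0]]
0.023 0.02 [[417.0, 306.0], [380.0, 305.0]]
0.023 0.039 [[417.0, 275.0], [380.0, 274.0]]
0.023 0.05 [[416.0, 257.0], [380.0, 256.0]]
-0.04 0.02 [[421.0, 246.0], [386.0, 246.0]]
-0.04 0.039 [[420.0, 216.0], [386.0, 216.0]]
-0.04 0.05 [[420.0, 199.0], [386.0, 198.0]]
[[377.0, 361.0], [376.0, 289.0], [378.0, 351.0], [377.0, 279.0], [166.0, 358.0], [160.0, 286.0]]
```

View pics/side5.png

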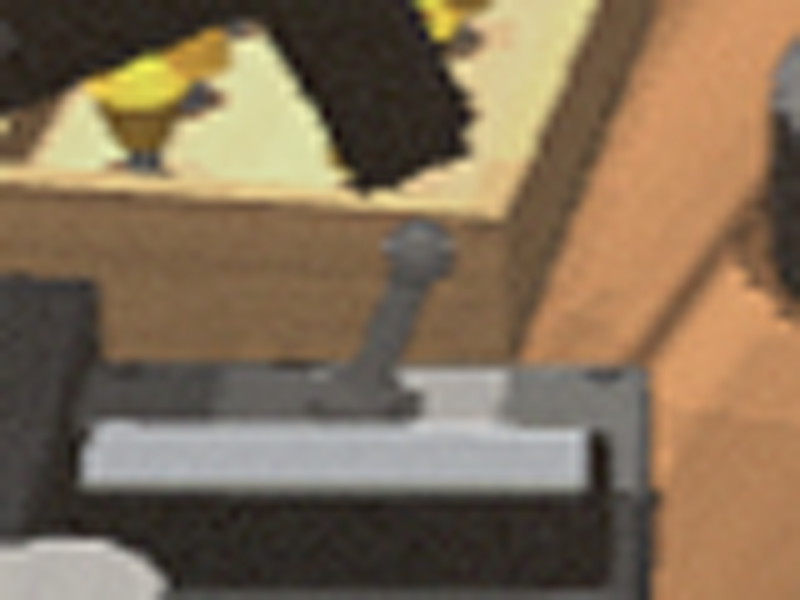

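The finger tip is about 19 mm higher than the stated geometry implies (edge at about (375,190)–(470,150) in the 10x crop). It is passing above the ball, which is at (418,245), still off. I'll back out, go lower and approach again.

apply_moves(
  series=[
    [1.4,0.1,0.6,0,0,0,0],
    [2.6,0.1,1.2,0,0,0,0],
    [2.6,0.1,1.2,0,0,0,0],
    [2.3,0.1,1.9,0,0,0,0],
    [2.0,0.1,2.5,0,0,0,0],
  ],
)

```text
time: 9.47
position: [0.5976, -0.0135, 0.0827]
tool_rot: [-0.136, 0.967, -0.03, -0.213]
ft_force: [-0.1, 0.5, -0.2]
grip_width: 0.0008
```

apply_moves(
  series=[
    [0,0,0,0,0,0,0],
    [0,0,0,0,0,0,0],
  ],
)

```text
time: 9.63
position: [0.5967, -0.0132, 0.0819]
tool_rot: [-0.136, 0.967, -0.03, -0.215]
ft_force: [0.6, -1.3, -0.2]
grip_width: 0.0002
```

```bash
python3 -c "
from h import *
go([-.012,-.026,.083],25);go([.013,-.026,.083],25)
a=robot.camera('side')[190:270,220:320]
cv2.imwrite('pics/side6.png',cv2.resize(a,None,fx=7,fy=7,interpolation=2)[:,:,::-1])"
```

```text
t 9.63 lane mm [-16.4 -26.1  81.9] F [ 0.18 -1.36 -0.16] grip 0.2
shift [-0.36  0.01 -0.29] rot [ 0.06 -0.06 -0.06] q [-0.12  0.85  1.28 -0.17  1.43 -1.92]
t 9.63 lane mm [-16.4 -26.1  81.9] F [ 0.18 -1.36 -0.16] grip 0.2
shift [-2.62  0.01 -1.34] rot [ 0.06 -0.06 -0.06] q [-0.12  0.85  1.28 -0.17  1.43 -1.92]
```

View pics/side6.png

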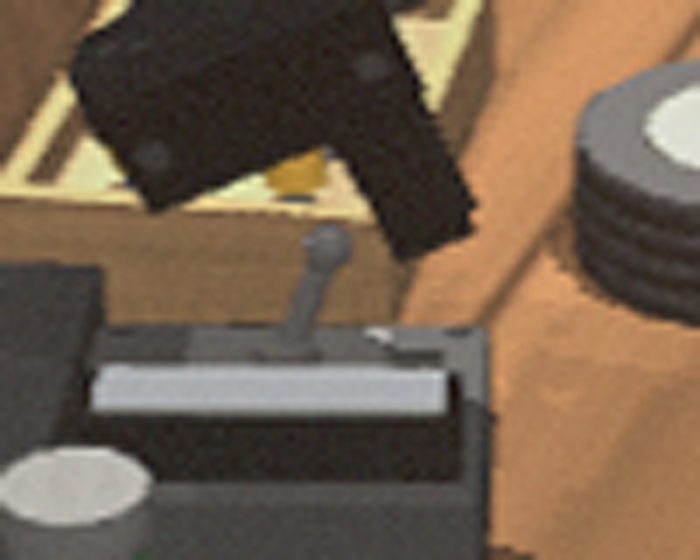

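That was the twelfth and last picture. It shows the lamp still off and the tip just behind the ball, though slightly high, so I'll drop 8 mm more. From here I'll work from force readings and pixel code.

apply_moves(
  series=[
    [-0.35,0,0.75,0,0,0,0],
    [-0.35,0,0.75,0,0,0,0],
    [-0.6,0,0.65,0,0,0,0],
    [-0.85,0,0.53,0,0,0,0],
    [-1.05,0,0.44,0,0,0,0],
  ],
)

```text
time: 10.1
position: [0.6045, -0.0113, 0.0746]
tool_rot: [-0.136, 0.967, -0.03, -0.214]
ft_force: [0.3, 0.4, -0.2]
grip_width: 0.0005
```

apply_moves(
  series=[
    [-0.15,0,-0.07,0,0,0,0],
    [-0.3,0,-0.14,0,0,0,0],
    [-0.45,0,-0.21,0,0,0,0],
    [-0.45,0,-0.21,0,0,0,0],
  ],
)

```text
time: 10.43
position: [0.6073, -0.0102, 0.0746]
tool_rot: [-0.136, 0.966, -0.03, -0.216]
ft_force: [-3.0, -1.9, 0.2]
grip_width: 0.0002
```

```bash
python3 -c "
from h import *
go([.010,-.026,.074],25)"
```

```text
t 10.43 lane mm [ -5.3 -26.1  74.6] F [-3.42 -0.98  0.23] grip 0.2
shift [-1.41  0.01 -0.6 ] rot [ 0.06 -0.23 -0.07] q [-0.12  0.87  1.24 -0.17  1.44 -1.91]
```

Contact came at TCP x ≈ −5.5 mm, exactly as predicted. I'll push the toggle in small steps.

apply_moves(
  series=[
    [-0.1,0,-0.05,0,0,0,0],
    [-0.2,0,-0.09,0,0,0,0],
    [-0.3,0,-0.14,0,0,0,0],
    [-0.4,0,-0.19,0,0,0,0],
  ],
)

```text
time: 10.77
position: [0.6085, -0.0089, 0.0751]
tool_rot: [-0.136, 0.966, -0.03, -0.22]
ft_force: [-9.2, -2.0, 4.6]
grip_width: 0.0005
```

apply_moves(
  series=[
    [-0.1,0,-0.05,0,0,0,0],
    [-0.2,0,-0.09,0,0,0,0],
    [-0.3,0,-0.14,0,0,0,0],
    [-0.4,0,-0.19,0,0,0,0],
  ],
)

```text
time: 11.1
position: [0.6135, -0.0079, 0.0763]
tool_rot: [-0.136, 0.966, -0.03, -0.219]
ft_force: [-7.1, -1.8, 9.7]
grip_width: 0.0003
```

```bash
python3 -c "
from h import *
go([.010,-.026,.074],25)"
```

```text
t 11.10 lane mm [  1.2 -25.6  76.3] F [-7.29  0.2   9.68] grip 0.3
shift [-0.89 -0.04 -0.18] rot [ 0.13 -0.55 -0.08] q [-0.11  0.88  1.22 -0.16  1.46 -1.91]
```

apply_moves(
  series=[
    [-0.1,0,-0.08,0,0,0,0],
    [-0.2,0,-0.15,0,0,0,0],
    [-0.3,0,-0.23,0,0,0,0],
    [-0.4,0,-0.3,0,0,0,0],
  ],
)

```text
time: 11.43
position: [0.6233, -0.006, 0.0759]
tool_rot: [-0.136, 0.967, -0.03, -0.212]
ft_force: [0.7, 0.4, -0.4]
grip_width: 0.0005
```

apply_moves(
  series=[
    [-0.1,0,-0.06,0,0,0,0],
    [-0.2,0,-0.12,0,0,0,0],
    [-0.3,0,-0.17,0,0,0,0],
    [-0.4,0,-0.23,0,0,0,0],
  ],
)

```text
time: 11.77
position: [0.6266, -0.0047, 0.0757]
tool_rot: [-0.136, 0.967, -0.03, -0.214]
ft_force: [-0.1, 0.4, 0.3]
grip_width: 0.0005
```

```bash
python3 -c "
from h import *
go([.010,-.026,.074],25)
cv2.imwrite('pics/n1.png',robot.camera('side')[:,:,::-1])
p=robot.camera_params('side');L=lambda v:RAIL+RZ.apply(v)
print(np.round(w2px(p,L([[.015,-.026,.08],[.039,-.026,.08],[.027,-.026,.06]]))))"
```

```text
t 11.77 lane mm [ 14.6 -26.2  75.7] F [0.03 0.38 0.25] grip 0.5
shift [0.35 0.02 0.35] rot [ 0.04  0.01 -0.07] q [-0.11  0.89  1.19 -0.16  1.48 -1.91]
[[266. 226.]
 [253. 225.]
 [260. 235.]]
```

The force dropped to zero past centre, so the bat has snapped over. I'll retreat straight back and then up.

apply_moves(
  series=[
    [1.0,0,0.47,0,0,0,0],
    [2.7,0,1.26,0,0,0,0],
    [4.5,0,2.1,0,0,0,0],
    [6.3,0,2.95,0,0,0,0],
    [7.8,0,-0.3,0,0,0,0],
  ],
)

```text
time: 12.23
position: [0.5508, -0.0237, 0.1066]
tool_rot: [-0.136, 0.965, -0.027, -0.223]
ft_force: [-0.5, 0.6, -0.5]
grip_width: 0.0003
```

apply_moves(
  series=[
    [1.7,0,-3.6,0,0,0,0],
    [3.4,0,-7.2,0,0,0,0],
    [5.1,0,-10.8,0,0,0,0],
    [5.1,0,-10.8,0,0,0,0],
  ],
)

```text
time: 12.57
position: [0.5632, -0.025, 0.2392]
tool_rot: [-0.136, 0.968, -0.033, -0.207]
ft_force: [1.3, -0.3, -0.1]
grip_width: 0.0005
```

```bash
python3 -c "
from h import *
go([-.25,.2,.25],0)
p=robot.camera_params('side')"
```

```text
t 12.57 lane mm [-51.8 -28.1 239.2] F [ 1.2  -0.68 -0.12] grip 0.5
shift [18.61 22.77  7.01] rot [ -0.39 -24.22  -0.16] q [-0.15  0.62  1.28 -0.18  1.63 -1.97]
```

```bash
python3 -c "
from h import *
go(lane([.32,.28,.27]),0)"
```

```text
t 12.57 lane mm [-51.8 -28.1 239.2] F [ 1.2  -0.68 -0.12] grip 0.5
shift [15.   36.01  3.08] rot [ -0.39 -24.22  -0.16] q [-0.15  0.62  1.28 -0.18  1.63 -1.97]
```

apply_moves(
  series=[
    [7.5,18,0.5,0,-24,0,0],
    [7.5,18,0.5,0,-24,0,0],
    [7.5,18,0.5,0,-24,0,0],
    [7.5,18,0.5,0,-24,0,0],
    [7.5,18,0.5,0,-24,0,0],
  ],
)

```text
time: 12.98
position: [0.4361, 0.131, 0.2585]
tool_rot: [-0.139, 0.99, -0.0, -0.01]
ft_force: [-0.1, -0.0, -0.1]
grip_width: 0.0008
```

apply_moves(
  series=[
    [6,18,0,0,0,0,0],
    [6,18,0,0,0,0,0],
    [6,18,0,0,0,0,0],
    [6,18,0,0,0,0,0],
    [6,18,0,0,0,0,0],
  ],
)

```text
time: 13.4
position: [0.3317, 0.2882, 0.2595]
tool_rot: [-0.14, 0.99, -0.001, -0.009]
ft_force: [-1.0, 0.5, 0.7]
grip_width: 0.0002
```

```bash
cat > chk.py <<'E'
from h import *
go(lane([.32,.28,.27]),0)
side=robot.camera('side'); top=robot.camera('top')
cv2.imwrite('pics/sideF.png',side[:,:,::-1]); cv2.imwrite('pics/topF.png',top[:,:,::-1])
# bat in side view: crop, printed as grey levels relative to the case behind
g=cv2.cvtColor(side,cv2.COLOR_RGB2HSV)[214:240,242:280,1]  # saturation: steel/grey low, wood high
print('\n'.join('%d '%(214+i)+''.join('#' if v<70 else '.' for v in r) for i,r in enumerate(g)))
# what else changed in the top view since the start
a=cv2.imread('pics/top0.png'); d=cv2.absdiff(a,top[:,:,::-1]).max(2)>60
n,_,st,c=cv2.connectedComponentsWithStats(d.astype(np.uint8))
print([ (s[:4].tolist(),int(s[4])) for s in st[1:] if s[4]>25])
# lamp outline: low-saturation blob in the lane
s=(cv2.cvtColor(top,cv2.COLOR_RGB2HSV)[:,:,1]<75).astype(np.uint8)
s=cv2.morphologyEx(s,cv2.MORPH_OPEN,np.ones((3,3)))
print('\n'.join('%d '%v+''.join('#' if x else '.' for x in s[v,300:390]) for v in range(145,240,2)))
E
python3 chk.py
```

```text
t 13.40 lane mm [-187.3  337.1  259.5] F [-0.84  0.71  0.73] grip 0.2
shift [ 1.37 -0.46 -1.03] rot [ 0.08 -1.03  0.03] q [ 0.46  0.23  1.81  0.    1.12 -1.4 ]
214 ..####.########.......................
215 ..#############.......................
216 ....###########.......................
217 .....###########......................
218 ..............#...####................
219 ......................................
220 ......................................
221 ......................................
222 .........#####........................
223 ........######........................
224 ........#######.......................
225 ........#######.......................
226 ........#######.......................
227 .........#####........................
228 ..........#####.......................
229 ...........#####......................
230 ............####......................
231 ............#####.....................
232 ............#####.....................
233 .............#####....................
234 .............#####....................
235 ..............#####..............
[... 4645 characters left out ...]
...................................
227 ###########...............................................................................
229 ############..............................................................................
231 ############..............................................................................
233 ############..............................................................................
235 ############..............................................................................
237 #############.............................................................................
239 #############.............................................................................
```

The bat is on: the ball is at (253,224.5), against a predicted (253,225) for on. Only the lamp region and arm or shadow areas changed in the top view. Last, I'll measure how square the lamp sits against the stop.

```bash
cat > sq.py <<'E'
from h import *
p=robot.camera_params('top')
t=cv2.imread('pics/topF.png'); S=cv2.cvtColor(t,cv2.COLOR_BGR2HSV)[:,:,1].astype(float)
def cross(line):   # first sub-pixel crossing of 80
    i=np.where((line[:-1]>80)!=(line[1:]>80))[0][0]; return i+(80-line[i])/(line[i+1]-line[i])
def ang(pts,z,n):
    W=lane(px2w(p,pts,z))*1e3; k=np.polyfit(W[:,1-n],W[:,n],1); r=W[:,n]-np.polyval(k,W[:,1-n])
    print('slope deg',round(np.degrees(np.arctan(k[0])),2),'at',np.round(W.mean(0)[:2],1),'rms',round(r.std(),2))
print('left edge');ang([(314+cross(S[v,314:345]),v) for v in range(176,214)],.044,1)
print('right edge');ang([(390-cross(S[v,390:360:-1]),v) for v in range(174,206)],.044,1)
print('rear edge');ang([(u,235-cross(S[235:205:-1,u])) for u in range(332,372)],.0,0)
print('strip edge');ang([(316-cross(S[v,316:298:-1]),v) for v in range(180,214)],.012,1)
print('block far edge');ang([(u,135+cross(S[135:160,u])) for u in range(318,372)],.05,0)
E
python3 sq.py
```

```text
left edge
slope deg 0.39 at [22.2 42.6] rms 0.14
right edge
slope deg 0.78 at [ 21.1 -53.2] rms 0.18
rear edge
slope deg -0.54 at [-23.2  -8.1] rms 0.14
strip edge
slope deg -0.04 at [32.1 74.7] rms 0.28
block far edge
slope deg 0.23 at [111.8  -8.7] rms 0.12
```

```bash
python3 -c "
from rig import robot
print(robot.hand_in())"
```

```text
the job is handed in; nothing more can be done
None
```

The lamp is standing in its lane against the stop block with its toggle on, and the job is handed in. No verdict was reported, so this rests on my own checks; the robot clock read about 13.5 s of the 69 s allowed.

**What I did:** I pushed the lamp's rear face with both fingers half open, sliding it at about 5 N along the lane until it stopped. The tool stopped advancing and the push rose to about 14 N along the lane (about 18 N in all). The toggle was still off at that point. I then backed off, tilted the closed fingers 25°, and pushed the ball over. The force peaked at about 12 N in all and dropped to zero when the bat snapped.

**Last checks:**
- **Toggle:** the ball is at pixel (253, 224.5) in the side view; an on toggle should be at (253, 225).
- **Lamp position:** its yaw is about 0.5° from the lane, and its centre is about 5 mm off the centre line. The stop face is at about x = 82 mm, matching where the lamp stopped.
- **Bystanders:** in the top view, I saw no change at the discs, the bit case or the flat bar, nor at the far edge of the stop block. The changed areas outside the lane, including around one red look-alike, fit the arm and its shadow.

**Things that disagreed:**
- **Fingertips:** in the side view they sat about 19 mm further back than stated. My first pass at the toggle went over the ball without touching it, so I lowered the tool and tried again.
- **Upward force:** while sliding the lamp, the tool felt 5–12 N upwards that I never fully explained. The side views showed the lamp upright and the ball clear of the gripper.
- **Rear edge:** the final image puts the lamp's rear edge about 5 mm nearer the stop than the contact position does. I put this down to picking the edge out of the image.

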